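Load the desk caddy with the right four things

TASK

Load the wooden desk caddy: lay the steel stapler in the wide tray insert, the long highlighter in the narrow groove insert, the box of staples in the short rectangular pocket and the small tape roll in the round pocket, each lying down on the floor of its own pocket and the same way up as it lies now. Leave the short highlighter and the big tape roll where they lie on the desk pad.

Things in the scene. Friction and masses are not known exactly. Their poses are not given: they have to be found in the camera images.
- stapler: Small steel stapler standing on its foot on the desk pad, 102 mm long (x), 44 mm high (46 with the grip strip). Origin: centre of its underside; z up. The foot is 34 mm wide (y) and 6 mm thick; above it a narrower magazine; the arm on top, 24 mm wide (y) with flat sides, spans heights 25 to 44 mm along the whole length: grip across it. About 0.17 kg.
- highlighter: Long orange plastic highlighter lying on the desk pad, a flat-sided bar 106 mm long (x), 20 mm wide (y), 18 mm high. Origin: centre of its underside; z up. About 0.03 kg.
- staple_box: Closed cardboard box of staples lying flat on the desk pad, 56 mm long (x), 36 mm wide (y), 24 mm high, with a paper band round one end. Origin: centre of its underside; z up. About 0.06 kg.
- tape_roll: Small tape roll lying flat on the desk pad: a ring of outer diameter 50 mm, hole 25 mm, 19 mm high. Origin: centre of its underside; z is its axis, up. About 0.035 kg.
- short_highlighter: Look-alike that stays: short orange highlighter, same bar section 20 x 18 mm but only 64 mm long (x), lying on the desk pad. Origin: centre of its underside.
- big_tape_roll: Look-alike that stays: big tape roll lying flat on the desk pad, outer diameter 68 mm, hole 38 mm, 25 mm high. Origin: centre of its underside.
- tray_insert: White plastic insert with the largest pocket, for the stapler: 124 mm (x) by 62 mm (y). All four inserts are fixed blocks 133 mm (x) by 79 mm (y), 11 mm high, side by side two by two in the wooden caddy (its 6 mm thick rim is flush with their tops); origin: centre of the underside, z up. The pocket is centred on the insert, 7 mm deep, so its floor is 4 mm above the origin and the insert's top 11 mm.
- groove_insert: White plastic insert with a long narrow groove, for the long highlighter: 124 mm (x) by 34 mm (y), 7 mm deep, cork-coloured floor, centred. Outer sizes, origin and heights as tray_insert.
- short_insert: White plastic insert with a short rectangular pocket, for the box of staples: 76 mm (x) by 56 mm (y), 7 mm deep, cork-coloured floor, centred. Outer sizes, origin and heights as tray_insert.
- round_insert: White plastic insert with a round pocket, for the small tape roll: 64 mm in diameter, 7 mm deep, cork-coloured floor, centred. Outer sizes, origin and heights as tray_insert.
Things that resemble listed ones, but are neither listed nor needed, are in the scene too. Leave any blue look-alike of the staple_box alone.

How it is judged:
By the outcome, as a careful person would: the job done as asked, in the order asked, and still so for the second after the job is handed in, with the robot touching nothing.
It also fails if it takes over 120 s, if anything falls off the work surface, if the arm or the gripper's body presses on something with over 40 N, if the wrist force passes 120 N, or if a joint passes its speed limit or range.

ROBOT

A 6-joint arm with a two-finger parallel gripper is mounted at the origin on the work surface. World frame = base frame: x ahead of the robot, y to its left, z up, the work surface at z = 0. Lengths are in m, angles in rad, forces in N, time in s.
With the tool pointing down it reaches from about 0.275 to 1 m from the base axis. Payload 8.4 kg.
Tool frame: the origin (TCP) lies between the finger pads; the fingertips stand 8 mm ahead of it and the grasp point (between the pads) lies 11 mm behind it; z points along the fingers, y is the line along which they close (so a half turn about z gives the same grasp; the last joint's range is limited). The gripper opens to 85 mm and grips with 20 to 120 N. Pads are 22 mm wide; open, the fingers measure 114 mm over their backs; the gripper's body (76 mm by 85 mm) begins 54 mm behind the grasp point. The pads swing forward as they close: fully open they stand 13 mm farther back than shut.
Start: joints at [-1.313, 0.353, 1.633, -0, 1.155, -0.002], TCP at [0.161, -0.604, 0.239] pointing down, gripper open.
Joint ranges: [-2.63, 2.63], [-0.92, 2.1], [0.06, 2.66], [-1.3, 4.44], [0, 2.69], [-3.02, 3.02]. Speed limits (rad/s): [2.22, 2.22, 2.79, 3.14, 3.14, 3.14].

INTERFACE

Orientations are given as a unit quaternion [w, x, y, z].
In Python, from plant import r, cams, ticket gives the robot as it stands.
- The arm moves only by the shell command python3 -m handwheel 'ROWS' [FORCE]. ROWS is JSON, a list of rows, each a list of 7 numbers: the shift along the tool's x, y, z in units of 50 mm (1.0 is 50 mm), then the turn, a rotation vector about the tool's x, y, z in units of 8 degrees (1.0 is 8 degrees), then the gripper's target within -1 to 1 (shut at 1, half-way at 0, fully open at -1). In form: [[x, y, z, ax, ay, az, grip], ...]. A call has 1 to 20 rows; each row is the pose to reach, as a shift and turn from the pose commanded when the call began, along the tool's axes at that moment; what a row does not reach only later rows make up. A row lasts 1/8 s, in which the tool goes at most 62.5 mm and 10.7 degrees, less where a joint would pass 70% of its speed; a pose out of reach is approached as far as the arm can. A call with a gripper value outside its range is refused whole. The fingers move at their own pace and stop on an object; FORCE is the grip in N (left out, the last holds). Time passes only in rows, so rows that repeat a pose let the fingers close. It gives the time, the measured TCP pose, the force, the opening and the grip force at its end, in the units of the state.
- r.state(): the state, without advancing time (a new reading comes with each control period).
- cams.camera(name): name is "scene" or "top" or "wrist"; returns (picture, depth): 420x560x3 uint8, blue, green, red; 420x560 float32, m along the optical axis (not along the pixel's ray), 0 where there is no reading.
- cams.camera_info(name): a dict with "intrinsics" (3x3 intrinsics, pixels), "extrinsics" (4x4, takes a point from camera to world coordinates); the wrist camera has in their place "T_tool_cam" (4x4, takes a point from camera to tool coordinates, whose origin is the TCP and whose axes are the flange's). Camera axes: x right, y down, z forward; pixel columns grow to the right and rows downward; lengths in m; the calibration is good to about 2 mm. A picture is of the moment at which its call begins: read the wrist's pose just before it. camera_info takes no time and is no camera call.
- ticket.hand_in(): hands the job in; it is judged then, once.
The state is a dict: "time_s": time; "joint_pos": joint angles; "qvel": joint speeds; "effort": joint torques, N m; "eef_pos": TCP position; "eef_rot": TCP orientation; "force": force on the tool from outside, world axes, zero at the start; "moment": the same for the moment, N m; "grip_width": finger opening in m; "finger_force": force on a finger pad.
Only numpy, scipy, OpenCV 4.12 (cv2) and the standard library are available. Lean on these libraries where they do the work, as an engineer would, in place of code of your own. Each camera call takes 0.05 s, during which the arm holds its last target. There are 200 camera calls.

## Working session

There is one attempt and no reset: what is moved stays moved. The work goes in short steps, Python scripts to look and compute and a shell command to move; the robot and the scene stay as the last step left them, time stands still between calls to the robot, and variables do not carry over. Pictures are saved under pics/ and viewed, at most 14 in all, crops included, and the job is handed in when it is done.

```bash
ls; mkdir -p pics
python3 - <<'E'
from plant import r,cams,ticket
import cv2,numpy as np
s=r.state();print({k:np.round(v,3) for k,v in s.items()})
for n in ["top","scene"]:
    p,d=cams.camera(n);cv2.imwrite(f"pics/{n}0.png",p);np.save(f"pics/{n}0.npy",d)
    i=cams.camera_info(n);print(n,np.round(i["intrinsics"],1).tolist(),np.round(i["extrinsics"],4).tolist())
print(cams.camera_info("wrist"))
E
```

```text
pics
{'time_s': np.float64(0.0), 'joint_pos': array([-1.313,  0.354,  1.634, -0.   ,  1.155, -0.002]), 'qvel': array([-0.   ,  0.   , -0.   , -0.002,  0.002, -0.001]), 'effort': array([ 0.0000e+00, -6.0527e+01, -3.4207e+01,  0.0000e+00,  9.0000e-03,
       -0.0000e+00]), 'eef_pos': array([ 0.16 , -0.604,  0.239]), 'eef_rot': array([-0.001,  0.992,  0.13 , -0.   ]), 'force': array([-1.125,  0.491,  0.554]), 'moment': array([-0.022,  0.005,  0.   ]), 'finger_force': np.float64(0.0), 'grip_width': np.float64(0.085)}
top [[419.2, 0.0, 284.7], [0.0, 419.2, 213.5], [0.0, 0.0, 1.0]] [[-0.0179, -0.9987, 0.0485, 0.494], [-0.9998, 0.0174, -0.0099, 0.0786], [0.009, -0.0487, -0.9988, 0.8538], [0.0, 0.0, 0.0, 1.0]]
scene [[503.5, 0.0, 271.1], [0.0, 503.5, 210.7], [0.0, 0.0, 1.0]] [[0.8703, 0.3639, -0.3318, 0.851], [0.4924, -0.647, 0.5822, -0.5138], [-0.0028, -0.6701, -0.7423, 0.7905], [0.0, 0.0, 0.0, 1.0]]
{'intrinsics': array([[335.45002818,   0.        , 275.4800589 ],
       [  0.        , 335.45002818, 208.3491097 ],
       [  0.        ,   0.        ,   1.        ]]), 'T_tool_cam': array([[-7.85277027e-04, -9.46023901e-01, -3.24095915e-01,
         8.33813138e-02],
       [ 9.99999649e-01, -8.38049538e-04,  2.32589834e-05,
        -6.53345357e-04],
       [-2.93611986e-04, -3.24095783e-01,  9.46024227e-01,
        -1.33425177e-01],
       [ 0.00000000e+00,  0.00000000e+00,  0.00000000e+00,
         1.00000000e+00]])}
```

View pics/top0.png

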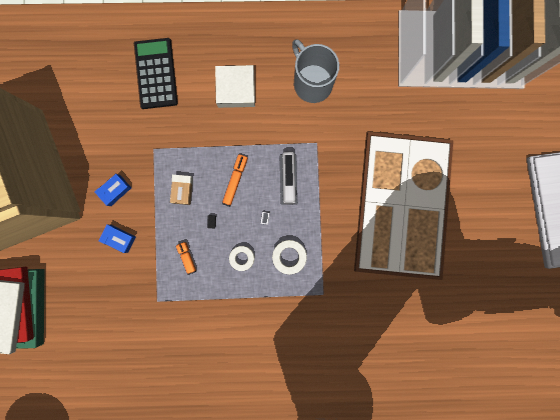

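View pics/scene0.png

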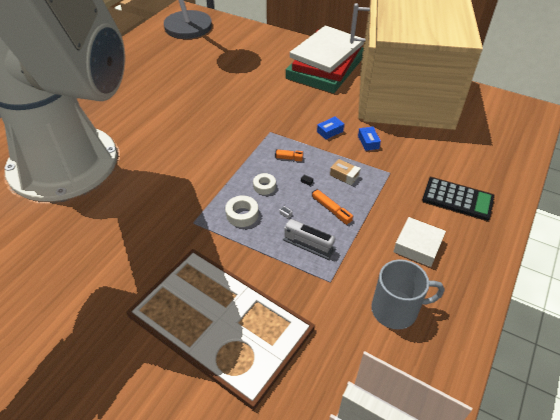

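Top view: stapler at (289,178), long highlighter (235,180), staple box (181,189), small roll (241,259), big roll (289,257), short highlighter (186,257). The caddy has the short pocket at (388,170), round pocket (428,174), groove (380,236) and tray (423,240). The scene view confirms this layout.

```bash
cat > h.py <<'E'
import numpy as np,cv2
from plant import r,cams
from scipy.spatial.transform import Rotation as R
def pose(name):
    i=cams.camera_info(name);K=np.array(i["intrinsics"])
    if name!="wrist": return K,np.array(i["extrinsics"])
    s=r.state();q=s["eef_rot"];T=np.eye(4)
    T[:3,:3]=R.from_quat([q[1],q[2],q[3],q[0]]).as_matrix();T[:3,3]=s["eef_pos"]
    return K,T@np.array(i["T_tool_cam"])
def cloud(d,K,T):
    v,u=np.indices(d.shape);P=np.stack([(u-K[0,2])/K[0,0]*d,(v-K[1,2])/K[1,1]*d,d],-1)
    W=P@T[:3,:3].T+T[:3,3];W[d==0]=np.nan;return W
def ray(uv,K,T,z):
    uv=np.asarray(uv,float).reshape(-1,2)
    D=np.c_[(uv[:,0]-K[0,2])/K[0,0],(uv[:,1]-K[1,2])/K[1,1],np.ones(len(uv))]@T[:3,:3].T
    return (T[:3,3]+D*((z-T[2,3])/D[:,2])[:,None])[:,:2]
def rect(xy):
    """centre, long/short side in mm, angle of the long side from world x, deg"""
    (c,(w,h),a)=cv2.minAreaRect(np.float32(xy*1000))
    if w<h: w,h,a=h,w,a+90
    return np.round(np.array(c),1),round(w,1),round(h,1),round((a+90)%180-90,1)
E
python3 - <<'E'
from h import *
K,T=pose("top");p=cv2.imread("pics/top0.png");d=np.load("pics/top0.npy");W=cloud(d,K,T)
hsv=cv2.cvtColor(p,cv2.COLOR_BGR2HSV)
print("table",np.nanmedian(W[330:380,170:260,2]),"pad",np.nanmedian(W[275:295,180:300,2]))
pad=np.nanmedian(W[275:295,180:300,2])
m=((W[...,2]-pad)>.008).astype(np.uint8);m[:140]=0;m[305:]=0;m[:,:150]=0;m[:,325:]=0
n,l,st,c=cv2.connectedComponentsWithStats(m)
for i in range(1,n):
    if st[i,4]<30: continue
    Q=W[l==i];zt=np.percentile(Q[:,2],90)
    ct=max(cv2.findContours((l==i).astype(np.uint8),0,1)[0],key=len)
    print(np.round(c[i]),st[i,4],"h %.1f"%((zt-pad)*1e3),"depth",rect(Q[Q[:,2]>zt-.006][:,:2]),"ray",rect(ray(ct,K,T,zt)))
# caddy
z=W[125:285,345:460,2];print("caddy top",np.nanmedian(z))
m=((hsv[...,1]<40)&(hsv[...,2]>80)&(W[...,2]>.004)).astype(np.uint8);m[:125]=0;m[285:]=0;m[:,:350]=0;m[:,460:]=0
m=cv2.morphologyEx(m,cv2.MORPH_OPEN,np.ones((2,2)))
ct,_=cv2.findContours(m,cv2.RETR_CCOMP,cv2.CHAIN_APPROX_NONE);
print("white",rect(ray(np.vstack([x for x in ct if len(x)>40]),K,T,.011)))
for x in ct:
    if len(x)>40: print(np.round(x.reshape(-1,2).mean(0)),rect(ray(x,K,T,.011)))
E
```

```text
table 0.0008977402413862245 pad 0.003722900138527885
[288. 178.] 649 h 46.4 depth (array([604.2,  62.7]), 97.9, 23.1, 1.5) ray (array([602.5,  63. ]), 98.8, 27.0, -1.0)
[234. 180.] 492 h 19.2 depth (array([603.6, 170.9]), 105.3, 19.2, -20.0) ray (array([603.3, 170.7]), 105.0, 20.6, -20.9)
[180. 189.] 571 h 25.8 depth (array([586.1, 276.8]), 56.1, 36.7, -4.9) ray (array([585.5, 275.1]), 56.6, 40.2, -6.7)
[264. 218.] 91 h 14.8 depth (array([527. , 110.9]), 23.8, 14.8, -10.3) ray (array([526.8, 110.8]), 23.6, 14.7, -10.4)
[211. 221.] 102 h 12.7 depth (array([522.3, 218.1]), 24.2, 16.2, -1.6) ray (array([522.3, 217.7]), 23.9, 15.9, -1.0)
[289. 257.] 653 h 26.6 depth (array([448.5,  64.5]), 66.7, 64.9, -0.9) ray (array([448.7,  64.5]), 66.3, 64.6, -1.0)
[186. 258.] 316 h 19.1 depth (array([449.7, 267.8]), 63.8, 19.8, 23.1) ray (array([450., 267.]), 63.4, 20.7, 21.3)
[241. 258.] 389 h 20.6 depth (array([448. , 158.3]), 47.5, 47.3, 88.7) ray (array([448.1, 158. ]), 47.2, 47.1, 89.2)
caddy top 0.011411175623496694
white (array([ 546. , -173.9]), 269.0, 162.2, -6.7)
[405. 206.] (array([ 546. , -173.9]), 269.0, 162.2, -6.7)
[422. 241.] (array([ 476.3, -205.4]), 133.3, 65.6, -6.6)
[382. 237.] (array([ 483.9, -124.4]), 129.0, 40.0, -7.1)
[427. 175.] (array([ 607.6, -220.2]), 64.3, 64.0, 43.5)
[388. 171.] (array([ 617.1, -140.9]), 80.4, 60.5, -7.0)
```

```bash
cat > go.py <<'E'
import sys
from h import *
# usage: go.py x y z(mm) psi(deg)  -> row from the present pose; psi: world yaw of tool x
x,y,z,psi=map(float,sys.argv[1:5])
s=r.state();q=s["eef_rot"];R0=R.from_quat([q[1],q[2],q[3],q[0]])
Rt=R.from_euler("z",psi,degrees=True)*R.from_euler("x",180,degrees=True)
sh=R0.inv().apply(np.array([x,y,z])/1000-s["eef_pos"])/.05
w=np.degrees((R0.inv()*Rt).as_rotvec())/8
print(np.round(sh,2),np.round(w,2),"t",round(float(s["time_s"]),1),"TCP",np.round(s["eef_pos"]*1e3,1),"w",round(float(s["grip_width"])*1e3,1))
E
python3 go.py 603 63 150 0; python3 -m handwheel --help | head -5
```

```text
[ 11.98 -10.61   1.79] [-0.01  0.    1.86] t 0.1 TCP [ 160.4 -603.6  238.6] w 84.8invalid input: not JSON, or not a number
```

```bash
python3 -m handwheel '[[11.98,-10.61,1.79,0,0,1.86,-1],[11.98,-10.61,1.79,0,0,1.86,-1],[11.98,-10.61,1.79,0,0,1.86,-1],[11.98,-10.61,1.79,0,0,1.86,-1],[11.98,-10.61,1.79,0,0,1.86,-1],[11.98,-10.61,1.79,0,0,1.86,-1],[11.98,-10.61,1.79,0,0,1.86,-1],[11.98,-10.61,1.79,0,0,1.86,-1],[11.98,-10.61,1.79,0,0,1.86,-1],[11.98,-10.61,1.79,0,0,1.86,-1],[11.98,-10.61,1.79,0,0,1.86,-1],[11.98,-10.61,1.79,0,0,1.86,-1],[11.98,-10.61,1.79,0,0,1.86,-1],[11.98,-10.61,1.79,0,0,1.86,-1],[11.98,-10.61,1.79,0,0,1.86,-1],[11.98,-10.61,1.79,0,0,1.86,-1],[11.98,-10.61,1.79,0,0,1.86,-1],[11.98,-10.61,1.79,0,0,1.86,-1],[11.98,-10.61,1.79,0,0,1.86,-1],[11.98,-10.61,1.79,0,0,1.86,-1]]' 60; python3 go.py 603 63 150 0
python3 - <<'E'
from h import *
K,T=pose("wrist");p,d=cams.camera("wrist");cv2.imwrite("pics/w1.png",p);np.save("pics/w1.npy",d)
W=cloud(d,K,T);z=W[...,2]
m=((z>.042)&(z<.06)).astype(np.uint8)
n,l,st,c=cv2.connectedComponentsWithStats(m)
for i in range(1,n):
    if st[i,4]>200: print(c[i],st[i,4],rect(W[l==i][:,:2]))
E
```

```text
time_s: 2.6
eef_pos: [0.6032, 0.0624, 0.1498]
eef_rot: [-0.0, 1.0, -0.0, 0.0]
force: [-0.2, -0.1, -0.4]
grip_width: 0.0856
finger_force: 0.0
[-0.   -0.01 -0.  ] [-0. -0. -0.] t 2.6 TCP [603.2  62.4 149.8] w 85.6
[276.58022284 199.65766017] 3590 (array([607.5,  62.3]), 98.0, 22.9, 0.1)
```

View pics/w1.png

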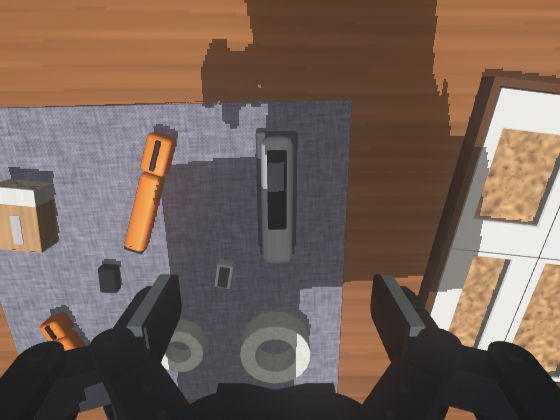

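The wrist view shows the stapler centred at (278,197), between the fingers and aligned with the tool. I'll lower and grip.

```bash
python3 -m handwheel '[[0.04,0,1,0,0,0,-1],[0.04,0,2,0,0,0,-1],[0.04,0,2.48,0,0,0,-1],[0.04,0,2.48,0,0,0,-1],[0.04,0,2.48,0,0,0,-1],[0.04,0,2.48,0,0,0,1],[0.04,0,2.48,0,0,0,1],[0.04,0,2.48,0,0,0,1],[0.04,0,2.48,0,0,0,1],[0.04,0,2.48,0,0,0,1],[0.04,0,2.48,0,0,0,1],[0.04,0,2.48,0,0,0,1],[0.04,0,2.48,0,0,0,1],[0.04,0,2.48,0,0,0,1],[0.04,0,2.48,0,0,0,1],[0.04,0,2.48,0,0,0,1]]' 60; python3 go.py 475.5 -205.3 120 -6.7
```

```text
time_s: 4.65
eef_pos: [0.6055, 0.0626, 0.0264]
eef_rot: [-0.0, 1.0, 0.0, 0.0]
force: [-0.9, -0.4, 5.7]
grip_width: 0.0231
finger_force: 59.5
[-2.6   5.36 -1.87] [-0.   -0.    0.84] t 4.7 TCP [605.5  62.6  26.4] w 23.1
```

```bash
python3 -m handwheel '[[0,0,-0.5,0,0,0,1],[0,0,-1.3,0,0,0,1],[0,0,-1.87,0,0,0,1],[-0.5,1,-1.87,0,0,0.84,1],[-1,2,-1.87,0,0,0.84,1],[-1.5,3,-1.87,0,0,0.84,1],[-2,4,-1.87,0,0,0.84,1],[-2.4,5,-1.87,0,0,0.84,1],[-2.6,5.36,-1.87,0,0,0.84,1],[-2.6,5.36,-1.87,0,0,0.84,1],[-2.6,5.36,-1.87,0,0,0.84,1],[-2.6,5.36,-1.87,0,0,0.84,1]]'; python3 go.py 475.5 -205.3 28 -6.7
python3 - <<'E'
from h import *
K,T=pose("top");p,d=cams.camera("top");cv2.imwrite("pics/t2.png",p)
K,T=pose("wrist");p,d=cams.camera("wrist");cv2.imwrite("pics/w2.png",p);np.save("pics/w2.npy",d)
E
```

```text
time_s: 6.15
eef_pos: [0.4756, -0.2046, 0.1192]
eef_rot: [-0.0, 0.998, -0.058, -0.0]
force: [1.2, 0.5, -1.9]
grip_width: 0.023
finger_force: 59.7
[-0.    0.01  1.82] [-0.    0.    0.01] t 6.2 TCP [ 475.6 -204.6  119.2] w 23.0
```

View pics/w2.png

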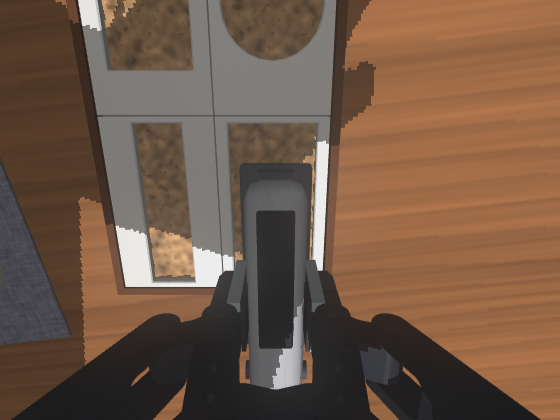

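Run:
```python
from h import *
K,T=pose("wrist")
a=ray([(229,123),(317,123),(134,123),(182,123),(151,281),(196,281)],K,T,.011)*1e3
u=np.array([np.cos(np.radians(-6.7)),np.sin(np.radians(-6.7))])
print(np.round(a,1),"tray",a[:2].mean(0)-62*u,"groove",a[2:].mean(0),"angles",np.degrees(np.arctan2(*(a[1]-a[0])))+90)
f=ray([(241,165),(311,165)],K,T,.119-.026+.009)*1e3
print("foot",f,f.mean(0)-51*u)
```

```text
[[ 542.6 -179.2]
 [ 535.4 -240.4]
 [ 550.3 -113.1]
 [ 546.4 -146.5]
 [ 425.2  -95.2]
 [ 420.9 -131.9]] tray [ 477.38795556 -202.57610692] groove [ 485.70799591 -121.6864752 ] angles -83.31128673846834
foot [[ 529.48081706 -194.62172942]
 [ 525.77309654 -226.22140047]] [ 476.97525367 -204.47135735]
```

```bash
python3 -m handwheel '[[0,0,0.8,0,0,0,1],[0,0,1.4,0,0,0,1],[0,0,1.7,0,0,0,1],[0,0,1.8,0,0,0,1],[0,0,1.83,0,0,0,1],[0,0,1.83,0,0,0,1],[0,0,1.83,0,0,0,1]]'; python3 -m handwheel '[[0,0,0,0,0,0,0.2],[0,0,0,0,0,0,-0.2],[0,0,0,0,0,0,-0.2],[0,0,0,0,0,0,-0.2],[0,0,0,0,0,0,-0.2],[0,0,-0.5,0,0,0,-0.2],[0,0,-1.5,0,0,0,-0.2],[0,0,-2.4,0,0,0,-0.2],[0,0,-2.4,0,0,0,-0.2],[0,0,-2.4,0,0,0,-0.2]]';  python3 go.py 603.5 171 150 -20.5
```

```text
time_s: 7.12
eef_pos: [0.4749, -0.2048, 0.032]
eef_rot: [-0.0, 0.998, -0.058, -0.0]
force: [-18.6, 10.8, 61.0]
grip_width: 0.0231
finger_force: 70.9
time_s: 8.38
eef_pos: [0.4748, -0.2054, 0.1473]
eef_rot: [-0.0, 0.998, -0.059, -0.0]
force: [0.1, -0.5, -0.2]
grip_width: 0.0511
finger_force: 0.0
[ 1.68 -7.78 -0.05] [-0.    0.    1.72] t 8.4 TCP [ 474.8 -205.4  147.3] w 51.1
```

Run:
```python
from h import *
K,T=pose("wrist");p,d=cams.camera("wrist");W=cloud(d,K,T)
m=((W[...,2]>.040)&(W[...,2]<.058)).astype(np.uint8)
n,l,st,c=cv2.connectedComponentsWithStats(m)
for i in range(1,n):
    if st[i,4]>200: print(c[i],st[i,4],rect(W[l==i][:,:2]))
cv2.imwrite("pics/w3.png",p)
K,T=pose("top");pt,d=cams.camera("top");W=cloud(d,K,T)
b=W[180:290,400:460];k=b[...,2]>.043;k&=b[...,2]<.058
print(rect(b[k][:,:2]),np.percentile(b[k][:,2],[10,50,90]))
cv2.imwrite("pics/j3.png",np.hstack([cv2.resize(p,(480,360)),cv2.resize(pt[120:290,340:465],(265,360))]))
```

```text
[274.69678188 205.87413588] 4195 (array([ 476.8, -204.3]), 98.9, 27.4, -6.8)
(array([ 474.1, -204.6]), 100.3, 28.4, -8.0) [0.04725563 0.053496   0.05649831]
```

View pics/j3.png

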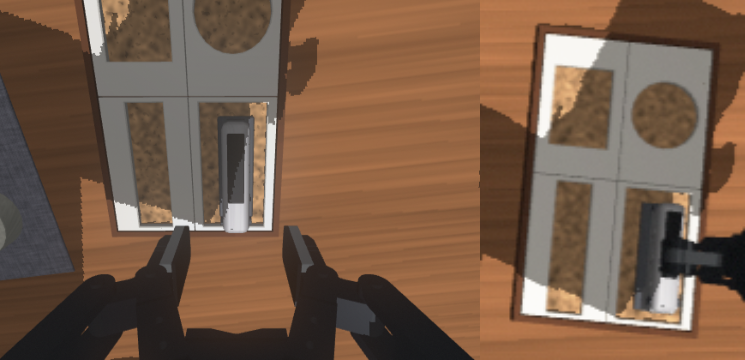

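Run:
```python
from h import *
u=np.array([np.cos(np.radians(-6.7)),np.sin(np.radians(-6.7))]);v=np.array([-u[1],u[0]])
for n in ("wrist",):
    K,T=pose(n);p,d=cams.camera(n);W=cloud(d,K,T)
    q=(W[...,:2]-[.546,-.1739]);a=q@u*1e3;b=q@v*1e3;z=W[...,2]*1e3
    for lo in range(-140,0,8):
        k=(a>lo)&(a<lo+8)
        s=k&(abs(b+39)<9)&(z<70);t=k&(abs(b+2)<1.5)&(z<70)
        w=k&(z>40)&(z<62)&(abs(b+39)<30); f=k&(z>6)&(z<16)&(abs(b+39)<22)
        print(lo,np.round(np.percentile(z[s],[10,50,90]),1) if s.sum() else None,"ref",np.round(np.median(z[t]),1) if t.sum() else None,"b",np.round([b[w].min(),b[w].max()],0) if w.sum() else None,"foot",np.round([b[f].min(),b[f].max(),np.median(z[f])],1) if f.sum() else None)
```

```text
-140 [15.3 16.1 16.8] ref 16.0 b None foot [-60.6 -17.7  15.6]
-132 None ref 15.6 b None foot [-60.7 -17.4  14.4]
-124 None ref 16.1 b None foot [-60.6 -17.6   9.3]
-116 [51.  52.2 53.2] ref 15.9 b [-52. -27.] foot [-60.5 -17.   10.2]
-108 [51.8 52.7 53.5] ref 15.9 b [-52. -25.] foot [-61.  -17.    9.9]
-100 [51.8 52.8 53.6] ref 15.7 b [-50. -27.] foot [-61.  -17.3  10.1]
-92 [51.7 52.8 53.7] ref 16.0 b [-50. -27.] foot [-60.8 -17.4   9.9]
-84 [51.8 54.6 55.6] ref 15.9 b [-50. -26.] foot [-60.6 -17.   10.1]
-76 [52.  54.6 55.5] ref 15.9 b [-50. -26.] foot [-60.4 -17.    9.9]
-68 [51.9 54.6 55.6] ref 16.0 b [-50. -27.] foot [-61.  -17.2   9.9]
-60 [52.1 54.6 55.6] ref 15.8 b [-50. -27.] foot [-60.9 -17.4   9.9]
-52 [52.1 54.7 55.5] ref 15.9 b [-50. -27.] foot [-60.7 -17.1   9.9]
-44 [52.  54.6 55.5] ref 15.8 b [-50. -26.] foot [-60.5 -17.   10. ]
-36 [52.  54.6 55.6] ref 15.6 b [-50. -26.] foot [-61.  -17.2   9.8]
-28 [51.7 53.1 55.1] ref 15.8 b [-50. -27.] foot [-60.9 -17.5  10.8]
-20 [ 9.1 21.9 51.4] ref 15.9 b [-49. -27.] foot [-60.6 -17.    9.8]
-12 [ 8.4  9.3 10.2] ref 15.9 b None foot [-61.  -17.    9.3]
-4 [ 7.7 15.5 16.5] ref 15.6 b None foot [-60.6 -17.1  14.9]
```

The stapler lies level on the tray floor (insert top 16 mm, floor 9 mm, stapler top 54.6 mm). The caddy stands about 5 mm higher than I assumed. Next is the highlighter.

```bash
python3 -m handwheel '[[1.68,-7.78,-0.05,0,0,1.72,-0.2],[1.68,-7.78,-0.05,0,0,1.72,-0.2],[1.68,-7.78,-0.05,0,0,1.72,-0.2],[1.68,-7.78,-0.05,0,0,1.72,-0.2],[1.68,-7.78,-0.05,0,0,1.72,-0.2],[1.68,-7.78,-0.05,0,0,1.72,-0.2],[1.68,-7.78,-0.05,0,0,1.72,-0.2],[1.68,-7.78,-0.05,0,0,1.72,-0.2],[1.68,-7.78,-0.05,0,0,1.72,-0.2],[1.68,-7.78,-0.05,0,0,1.72,-0.2],[1.68,-7.78,-0.05,0,0,1.72,-0.2]]'
cat > meas.py <<'E'
import sys
from h import *
n=sys.argv[1];lo,hi=float(sys.argv[2]),float(sys.argv[3])
K,T=pose(n);p,d=cams.camera(n);W=cloud(d,K,T);z=W[...,2]
m=((z>lo)&(z<hi)).astype(np.uint8);m=cv2.morphologyEx(m,cv2.MORPH_OPEN,np.ones((3,3)))
k,l,st,c=cv2.connectedComponentsWithStats(m)
for i in range(1,k):
    if st[i,4]>150: print(np.round(c[i]),st[i,4],rect(W[l==i][:,:2]),"z",np.round(np.median(z[l==i])*1e3,1))
cv2.imwrite(sys.argv[4],p)
E
python3 meas.py wrist .016 .033 pics/w4.png;  python3 go.py 603.5 171 19 -20.5
python3 - <<'E'
from h import *
# caddy again from the first top view, plane at 15.8 mm
K,T=pose("top");p=cv2.imread("pics/top0.png");d=np.load("pics/top0.npy");W=cloud(d,K,T)
print(np.nanmedian(W[195:205,375:400,2]))
E
```

```text
time_s: 9.9
eef_pos: [0.604, 0.17, 0.1503]
eef_rot: [0.0, 0.984, -0.178, -0.0]
force: [0.1, 0.5, -0.1]
grip_width: 0.0511
finger_force: 0.0
[164.   7.] 624 (array([758.9, 188.8]), 34.4, 9.5, 74.9) z 27.9
[274. 153.] 979 (array([640.6, 158. ]), 30.9, 19.4, -20.5) z 19.8
[275. 215.] 1576 (array([589.5, 176.6]), 72.7, 16.9, -19.2) z 18.6
[166. 256.] 2678 (array([588. , 276.6]), 56.5, 38.0, -5.2) z 25.9
[ 32. 301.] 2424 (array([590.6, 413.6]), 58.1, 37.1, -49.6) z 22.8
[445. 303.] 2588 (array([455.8,  61.7]), 67.8, 57.1, 64.7) z 26.6
[329. 341.] 565 (array([450.8, 173. ]), 49.1, 20.2, -4.5) z 20.9
[235. 365.] 855 (array([451.7, 269.4]), 63.6, 20.1, 17.7) z 18.9
[-0.02 -0.01  2.63] [ 0. -0. -0.] t 9.9 TCP [604.1 170.2 150.4] w 51.4
0.01746009889723177
```

```bash
python3 -m handwheel '[[0,-0.01,1,0,0,0,-0.2],[0,-0.01,2,0,0,0,-0.2],[0,-0.01,2.5,0,0,0,-0.2],[0,-0.01,2.65,0,0,0,-0.2],[0,-0.01,2.65,0,0,0,-0.2],[0,-0.01,2.65,0,0,0,-0.2],[0,-0.01,2.65,0,0,0,1],[0,-0.01,2.65,0,0,0,1],[0,-0.01,2.65,0,0,0,1],[0,-0.01,2.65,0,0,0,1],[0,-0.01,2.65,0,0,0,1],[0,-0.01,2.65,0,0,0,1],[0,-0.01,2.65,0,0,0,1],[0,-0.01,2.65,0,0,0,1],[0,-0.01,2.65,0,0,0,1]]' 30; python3 go.py 484.5 -125 120 -6.7
```

```text
time_s: 11.82
eef_pos: [0.6049, 0.1717, 0.0188]
eef_rot: [-0.0, 0.984, -0.178, 0.001]
force: [-1.1, 0.3, 6.3]
grip_width: 0.0191
finger_force: 30.1
[-0.18  6.4  -2.03] [-0.   -0.01 -1.72] t 11.8 TCP [604.9 171.7  18.8] w 19.1
```

```bash
python3 -m handwheel '[[0,0,-0.5,0,0,0,1],[0,0,-1.3,0,0,0,1],[0,0,-2.03,0,0,0,1],[-0.18,6.4,-2.03,0,0,-1.72,1],[-0.18,6.4,-2.03,0,0,-1.72,1],[-0.18,6.4,-2.03,0,0,-1.72,1],[-0.18,6.4,-2.03,0,0,-1.72,1],[-0.18,6.4,-2.03,0,0,-1.72,1],[-0.18,6.4,-2.03,0,0,-1.72,1],[-0.18,6.4,-2.03,0,0,-1.72,1],[-0.18,6.4,-2.03,0,0,-1.72,1],[-0.18,6.4,-2.03,0,0,-1.72,1],[-0.18,6.4,-2.03,0,0,-1.72,1]]'; python3 go.py 484.5 -125 24.5 -6.7
python3 - <<'E'
from h import *
K,T=pose("wrist");p,d=cams.camera("wrist");cv2.imwrite("pics/w5.png",p)
W=cloud(d,K,T);z=W[...,2]
hsv=cv2.cvtColor(p,cv2.COLOR_BGR2HSV)
m=((z<.013)&(z>.004)).astype(np.uint8);m=cv2.morphologyEx(m,cv2.MORPH_OPEN,np.ones((3,3)))
k,l,st,c=cv2.connectedComponentsWithStats(m)
for i in range(1,k):
    if st[i,4]>300: print("floor",np.round(c[i]),st[i,4],rect(W[l==i][:,:2]),np.median(z[l==i]))
m=((hsv[...,0]<18)&(hsv[...,1]>200)&(hsv[...,2]>120)&(z>.08)).astype(np.uint8)
print("hl",rect(W[m>0][:,:2]),m.sum(),np.nanpercentile(z[m>0],[5,95]))
E
```

```text
time_s: 13.45
eef_pos: [0.4842, -0.1243, 0.1192]
eef_rot: [-0.0, 0.998, -0.058, -0.0]
force: [1.0, 0.1, -0.6]
grip_width: 0.0191
finger_force: 29.6
[0.01 0.01 1.89] [-0.    0.    0.01] t 13.4 TCP [ 484.2 -124.3  119.2] w 19.1
floor [273.  34.] 5984 (array([ 603. , -136.1]), 56.3, 40.4, 83.4) 0.00924604660012776
floor [399.  25.] 4685 (array([ 596.6, -216.9]), 63.6, 34.2, 83.3) 0.009298082408233571
floor [273. 143.] 1981 (array([ 531.1, -127.6]), 34.2, 33.3, 83.4) 0.009248676729296246
floor [365. 182.] 4729 (array([ 476.8, -202.5]), 124.2, 61.5, -6.9) 0.0093856690138093
floor [ 77. 252.] 569 (array([461. ,  43.4]), 63.9, 23.8, 28.1) 0.008666722469501537
floor [ 41. 282.] 374 (array([443.8,  74.9]), 35.9, 14.2, 29.7) 0.008513273996165
hl (array([0., 0.]), 0.0, 0.0, 0.0) 0 nan
  return np.nanmean(a, axis, out=out, keepdims=keepdims)
```

View pics/w5.png

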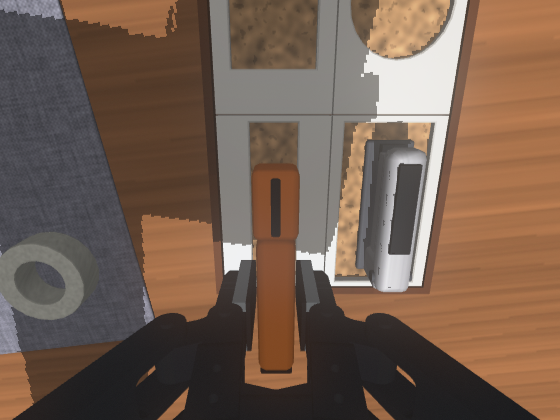

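The highlighter (275,270) is lined up with the groove (274,145).

```bash
python3 -m handwheel '[[0.04,-0.02,0.8,0,0,0,1],[0.04,-0.02,1.4,0,0,0,1],[0.04,-0.02,1.7,0,0,0,1],[0.04,-0.02,1.8,0,0,0,1],[0.04,-0.02,1.83,0,0,0,1],[0.04,-0.02,1.83,0,0,0,1],[0.04,-0.02,1.83,0,0,0,1]]'; python3 go.py 486 -123 26 -6.7
```

```text
time_s: 14.38
eef_pos: [0.4865, -0.1245, 0.0285]
eef_rot: [0.0, 0.998, -0.059, 0.001]
force: [-0.2, -0.3, 0.0]
grip_width: 0.0191
finger_force: 29.6
[-0.01 -0.03  0.05] [ 0.   -0.01 -0.  ] t 14.4 TCP [ 486.5 -124.5   28.5] w 19.1
```

```bash
python3 -m handwheel '[[0,-0.02,0.03,0,0,0,1],[0,-0.02,0.04,0,0,0,1],[0,-0.02,0.04,0,0,0,1]]';  python3 -m handwheel '[[0,0,0,0,0,0,0.3],[0,0,0,0,0,0,0.1],[0,0,0,0,0,0,0],[0,0,0,0,0,0,0],[0,0,0,0,0,0,0],[0,0,-0.5,0,0,0,0],[0,0,-1.5,0,0,0,0],[0,0,-2.4,0,0,0,-0.4],[0,0,-2.4,0,0,0,-0.4],[0,0,-2.4,0,0,0,-0.4]]';  python3 meas.py wrist .0185 .033 pics/w6.png; python3 go.py 587 276.5 150 -5.5
```

```text
time_s: 14.75
eef_pos: [0.4861, -0.1233, 0.0258]
eef_rot: [-0.0, 0.998, -0.059, 0.0]
force: [0.0, 0.2, 0.0]
grip_width: 0.0192
finger_force: 29.6
time_s: 16.0
eef_pos: [0.4858, -0.1233, 0.1454]
eef_rot: [-0.0, 0.998, -0.059, -0.0]
force: [0.0, -0.6, 0.0]
grip_width: 0.0598
finger_force: 0.0
[275. 195.] 2912 (array([ 487.2, -122.9]), 105.8, 19.7, -6.3) z 25.9
[376. 152.] 191 (array([ 516.2, -203. ]), 30.2, 13.1, -40.2) z 22.3
[ 64. 265.] 3748 (array([450.7,  63.1]), 67.7, 67.1, -32.8) z 26.6
[ 1.08 -8.18 -0.1 ] [-0.    0.01 -0.15] t 16.1 TCP [ 485.4 -123.2  144.9] w 59.9
```

View pics/w6.png

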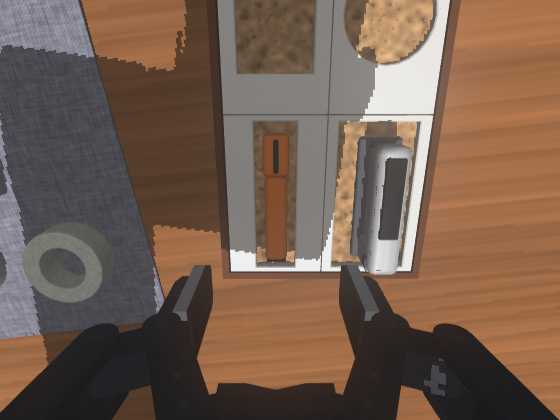

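The highlighter lies in its groove at (275,197). On to the staple box.

```bash
python3 -m handwheel '[[1.08,-8.18,-0.1,0,0,-0.15,-0.5],[1.08,-8.18,-0.1,0,0,-0.15,-0.5],[1.08,-8.18,-0.1,0,0,-0.15,-0.5],[1.08,-8.18,-0.1,0,0,-0.15,-0.5],[1.08,-8.18,-0.1,0,0,-0.15,-0.5],[1.08,-8.18,-0.1,0,0,-0.15,-0.5],[1.08,-8.18,-0.1,0,0,-0.15,-0.5],[1.08,-8.18,-0.1,0,0,-0.15,-0.5],[1.08,-8.18,-0.1,0,0,-0.15,-0.5],[1.08,-8.18,-0.1,0,0,-0.15,-0.5],[1.08,-8.18,-0.1,0,0,-0.15,-0.5]]'; python3 meas.py wrist .016 .033 pics/w7.png;  python3 go.py 587 276.5 20 -5.5
```

```text
time_s: 17.42
eef_pos: [0.5875, 0.2754, 0.1507]
eef_rot: [0.0, 0.999, -0.049, -0.0]
force: [0.4, 0.1, -0.4]
grip_width: 0.0639
finger_force: 0.0
[274. 199.] 3015 (array([588.1, 276.9]), 55.7, 36.1, -5.9) z 26.0
[111. 211.] 2960 (array([590.6, 414.1]), 57.6, 36.6, -48.9) z 22.8
[ 25. 247.] 1272 (array([569.4, 492.8]), 74.4, 5.4, 18.2) z 24.2
[134. 304.] 1313 (array([496.8, 414.3]), 38.4, 36.9, -26.6) z 23.0
[517. 318.] 3493 (array([450.8,  64.5]), 67.4, 67.2, 26.9) z 26.7
[422. 315.] 676 (array([460. , 149.5]), 46.5, 22.2, 44.3) z 20.8
[296. 331.] 1007 (array([451.4, 268. ]), 64.9, 20.3, 22.5) z 19.0
[  8. 385.] 550 (array([418.6, 562.2]), 35.2, 15.8, -2.0) z 26.5
[-0.01 -0.02  2.62] [ 0.    0.   -0.01] t 17.5 TCP [587.6 275.6 150.9] w 64.5
```

```bash
python3 -m handwheel '[[0,-0.02,1,0,0,0,-0.5],[0,-0.02,2,0,0,0,-0.5],[0,-0.02,2.5,0,0,0,-0.5],[0,-0.02,2.66,0,0,0,-0.5],[0,-0.02,2.66,0,0,0,-0.5],[0,-0.02,2.66,0,0,0,-0.5],[0,-0.02,2.66,0,0,0,1],[0,-0.02,2.66,0,0,0,1],[0,-0.02,2.66,0,0,0,1],[0,-0.02,2.66,0,0,0,1],[0,-0.02,2.66,0,0,0,1],[0,-0.02,2.66,0,0,0,1],[0,-0.02,2.66,0,0,0,1],[0,-0.02,2.66,0,0,0,1],[0,-0.02,2.66,0,0,0,1]]' 30; python3 go.py 618 -140 120 -6.8
```

```text
time_s: 19.35
eef_pos: [0.5883, 0.2778, 0.0189]
eef_rot: [-0.0, 0.999, -0.048, 0.001]
force: [-0.6, -0.5, 7.4]
grip_width: 0.0357
finger_force: 31.1
[ 1.4   8.26 -2.03] [-0.01 -0.01  0.16] t 19.4 TCP [588.3 277.8  18.9] w 35.7
```

```bash
python3 -m handwheel '[[0,0,-0.5,0,0,0,1],[0,0,-1.3,0,0,0,1],[0,0,-2.03,0,0,0,1],[1.4,8.26,-2.03,0,0,0.16,1],[1.4,8.26,-2.03,0,0,0.16,1],[1.4,8.26,-2.03,0,0,0.16,1],[1.4,8.26,-2.03,0,0,0.16,1],[1.4,8.26,-2.03,0,0,0.16,1],[1.4,8.26,-2.03,0,0,0.16,1],[1.4,8.26,-2.03,0,0,0.16,1],[1.4,8.26,-2.03,0,0,0.16,1],[1.4,8.26,-2.03,0,0,0.16,1],[1.4,8.26,-2.03,0,0,0.16,1],[1.4,8.26,-2.03,0,0,0.16,1]]'; python3 meas.py wrist .006 .013 pics/w8.png; python3 go.py 618 -140 26.5 -6.8
```

```text
time_s: 21.1
eef_pos: [0.6177, -0.1391, 0.1193]
eef_rot: [-0.0, 0.998, -0.058, -0.0]
force: [0.5, 0.6, -0.8]
grip_width: 0.0356
finger_force: 30.3
[42. 11.] 195 (array([767.3,  -4.3]), 27.5, 3.7, -73.7) z 9.3
[274. 187.] 4448 (array([ 633.8, -139.5]), 56.4, 45.9, 83.5) z 9.3
[381. 205.] 5198 (array([ 609.8, -218. ]), 63.0, 62.5, -87.4) z 9.4
[386. 299.] 789 (array([ 522.1, -216.4]), 45.0, 26.4, 84.2) z 9.6
[ 11. 331.] 188 (array([531.2, 104.2]), 24.8, 11.1, 18.4) z 9.7
[260. 366.] 349 (array([ 466.9, -106.8]), 46.9, 7.9, -5.7) z 9.4
[289. 366.] 314 (array([ 463.8, -133.3]), 45.9, 6.6, -6.0) z 9.5
[  9. 399.] 184 (array([455. , 135.8]), 28.3, 6.1, 13.2) z 9.4
[0.01 0.01 1.86] [-0.    0.    0.01] t 21.1 TCP [ 617.7 -139.3  119.3] w 35.3
```

View pics/w8.png

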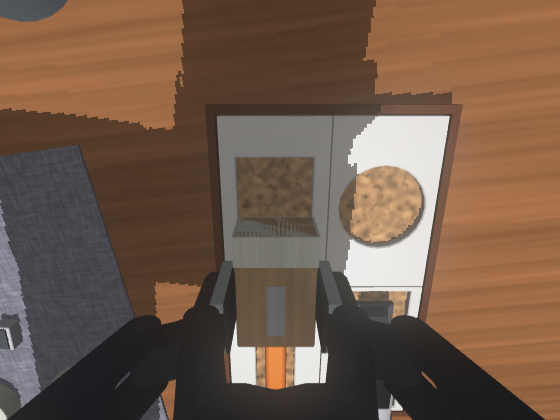

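Held box (276,290) lines up with the short pocket (275,187). The round pocket is at (381,205).

```bash
python3 -m handwheel '[[0.02,0,0.8,0,0,0,1],[0.02,0,1.4,0,0,0,1],[0.02,0,1.7,0,0,0,1],[0.02,0,1.8,0,0,0,1],[0.02,0,1.85,0,0,0,1],[0.02,0,1.86,0,0,0,1],[0.02,0,1.86,0,0,0,1],[0.02,0,1.86,0,0,0,1]]'; python3 -m handwheel '[[0,0,0,0,0,0,0],[0,0,0,0,0,0,-0.2],[0,0,0,0,0,0,-0.2],[0,0,0,0,0,0,-0.2],[0,0,0,0,0,0,-0.2],[0,0,-0.5,0,0,0,-0.2],[0,0,-1.5,0,0,0,-0.2],[0,0,-2.4,0,0,0,-0.6],[0,0,-2.4,0,0,0,-0.8],[0,0,-2.4,0,0,0,-0.8]]';  python3 meas.py wrist .027 .04 pics/w9.png; python3 go.py 449.5 158.5 150 0
```

```text
time_s: 22.15
eef_pos: [0.6189, -0.1405, 0.0268]
eef_rot: [0.0, 0.998, -0.059, 0.0]
force: [-0.5, 0.7, 0.5]
grip_width: 0.0353
finger_force: 30.3
time_s: 23.4
eef_pos: [0.6183, -0.1403, 0.1459]
eef_rot: [-0.0, 0.998, -0.059, -0.0]
force: [0.8, -0.4, -0.4]
grip_width: 0.0768
finger_force: 0.0
[42. 12.] 457 (array([767.9,  -2.2]), 36.7, 5.3, -75.2) z 33.4
[276. 204.] 3249 (array([ 618.5, -140. ]), 56.3, 36.3, -6.8) z 33.0
[-4.05 -5.53 -0.09] [-0.    0.01 -0.85] t 23.4 TCP [ 617.8 -140.2  145.1] w 76.7
```

```bash
python3 -m handwheel '[[-4.05,-5.53,-0.09,0,0,-0.85,-0.7],[-4.05,-5.53,-0.09,0,0,-0.85,-0.7],[-4.05,-5.53,-0.09,0,0,-0.85,-0.7],[-4.05,-5.53,-0.09,0,0,-0.85,-0.7],[-4.05,-5.53,-0.09,0,0,-0.85,-0.7],[-4.05,-5.53,-0.09,0,0,-0.85,-0.7],[-4.05,-5.53,-0.09,0,0,-0.85,-0.7],[-4.05,-5.53,-0.09,0,0,-0.85,-0.7],[-4.05,-5.53,-0.09,0,0,-0.85,-0.7],[-4.05,-5.53,-0.09,0,0,-0.85,-0.7],[-4.05,-5.53,-0.09,0,0,-0.85,-0.7]]'; python3 meas.py wrist .0165 .033 pics/w10.png;  python3 go.py 449.5 158.5 17 0
```

```text
time_s: 24.82
eef_pos: [0.4505, 0.1576, 0.1507]
eef_rot: [0.0, 1.0, -0.0, -0.0]
force: [0.1, -0.2, 0.5]
grip_width: 0.0727
finger_force: 0.0
[130. 174.] 542 (array([472.1, 276.1]), 20.0, 19.0, -69.3) z 19.7
[392. 200.] 4068 (array([450.5,  64.1]), 66.9, 66.9, 88.1) z 26.8
[275. 200.] 2062 (array([449.9, 158.2]), 49.1, 48.2, -89.9) z 20.8
[149. 209.] 936 (array([441.5, 264.5]), 42.8, 17.1, 20.6) z 18.6
[-0.02 -0.02  2.68] [-0. -0. -0.] t 24.9 TCP [450.5 157.7 150.8] w 72.7
```

View pics/w10.png

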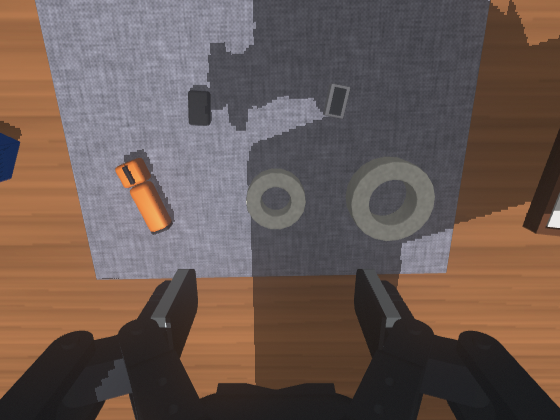

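The roll is at (275,200), centred between the fingers, and the big roll at (392,200) is clear of them.

```bash
python3 -m handwheel '[[0,-0.02,1,0,0,0,-0.7],[0,-0.02,2,0,0,0,-0.7],[0,-0.02,2.5,0,0,0,-0.7],[0,-0.02,2.7,0,0,0,-0.7],[0,-0.02,2.7,0,0,0,-0.7],[0,-0.02,2.7,0,0,0,-0.7],[0,-0.02,2.7,0,0,0,1],[0,-0.02,2.7,0,0,0,1],[0,-0.02,2.7,0,0,0,1],[0,-0.02,2.7,0,0,0,1],[0,-0.02,2.7,0,0,0,1],[0,-0.02,2.7,0,0,0,1],[0,-0.02,2.7,0,0,0,1],[0,-0.02,2.7,0,0,0,1]]' 25; python3 go.py 609.3 -218.2 120 -6.8
```

```text
time_s: 26.62
eef_pos: [0.451, 0.1593, 0.017]
eef_rot: [-0.0, 1.0, -0.0, 0.001]
force: [-1.4, -0.4, 10.0]
grip_width: 0.049
finger_force: 24.1
[ 3.17  7.55 -2.06] [-0.01 -0.01  0.85] t 26.6 TCP [451.  159.3  17. ] w 49.0
```

```bash
python3 -m handwheel '[[0,0,-0.5,0,0,0,1],[0,0,-1.3,0,0,0,1],[0,0,-2.06,0,0,0,1],[3.17,7.55,-2.06,0,0,0.85,1],[3.17,7.55,-2.06,0,0,0.85,1],[3.17,7.55,-2.06,0,0,0.85,1],[3.17,7.55,-2.06,0,0,0.85,1],[3.17,7.55,-2.06,0,0,0.85,1],[3.17,7.55,-2.06,0,0,0.85,1],[3.17,7.55,-2.06,0,0,0.85,1],[3.17,7.55,-2.06,0,0,0.85,1],[3.17,7.55,-2.06,0,0,0.85,1],[3.17,7.55,-2.06,0,0,0.85,1],[3.17,7.55,-2.06,0,0,0.85,1]]'; python3 meas.py wrist .09 .14 pics/w11.png; python3 go.py 609.8 -218.2 24.5 -6.8
```

```text
time_s: 28.38
eef_pos: [0.6087, -0.2174, 0.119]
eef_rot: [-0.0, 0.998, -0.059, -0.0]
force: [0.7, -0.3, 0.4]
grip_width: 0.0483
finger_force: 26.2
[276. 285.] 10799 (array([ 612. , -219.2]), 60.5, 54.6, -58.6) z 122.5
[0.02 0.01 1.89] [-0.   -0.    0.01] t 28.4 TCP [ 608.8 -217.5  119. ] w 48.9
```

View pics/w11.png

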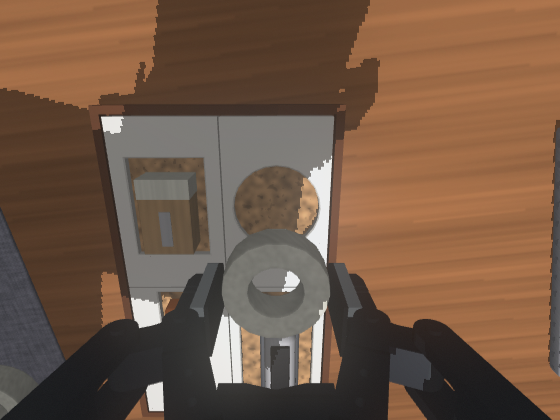

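The roll (276,283) is held level, with the pocket at (277,203). Placing it.

```bash
python3 -m handwheel '[[0.02,0.01,0.8,0,0,0,1],[0.02,0.01,1.4,0,0,0,1],[0.02,0.01,1.7,0,0,0,1],[0.02,0.01,1.8,0,0,0,1],[0.02,0.01,1.86,0,0,0,1],[0.02,0.01,1.88,0,0,0,1],[0.02,0.01,1.88,0,0,0,1],[0.02,0.01,1.88,0,0,0,1]]'; python3 -m handwheel '[[0,0,0,0,0,0,-0.3],[0,0,0,0,0,0,-0.5],[0,0,0,0,0,0,-0.5],[0,0,0,0,0,0,-0.5],[0,0,0,0,0,0,-0.5],[0,0,-0.5,0,0,0,-0.5],[0,0,-1.5,0,0,0,-0.5],[0,0,-2.4,0,0,0,-0.6],[0,0,-2.4,0,0,0,-0.8],[0,0,-2.4,0,0,0,-0.8]]';  python3 meas.py wrist .021 .06 pics/w12.png; python3 go.py 450 0 240 0
```

```text
time_s: 29.42
eef_pos: [0.61, -0.2191, 0.0253]
eef_rot: [0.0, 0.998, -0.059, 0.0]
force: [-0.0, -0.8, 0.3]
grip_width: 0.0488
finger_force: 26.2
time_s: 30.68
eef_pos: [0.6093, -0.2189, 0.1443]
eef_rot: [-0.0, 0.998, -0.059, -0.0]
force: [-0.4, 0.7, -0.4]
grip_width: 0.0767
finger_force: 0.0
[555. 261.] 1703 (array([ 530.7, -447.2]), 219.8, 9.7, 8.3) z 22.7
[175. 204.] 3519 (array([ 618.8, -139.9]), 55.8, 37.0, -7.1) z 32.9
[276. 205.] 2319 (array([ 608.5, -218.4]), 49.2, 48.9, -83.7) z 27.7
[192. 348.] 1284 (array([ 487.2, -123.5]), 106.2, 18.5, -7.4) z 25.7
[278. 343.] 2491 (array([ 487.5, -205.6]), 79.1, 24.0, -6.7) z 52.4
[  9. 368.] 306 (array([475.2,  51.9]), 20.9, 15.8, 76.3) z 26.3
[-3.68 -3.97 -1.92] [-0.    0.01 -0.85] t 30.7 TCP [ 608.9 -218.7  143.6] w 76.8
```

View pics/w12.png

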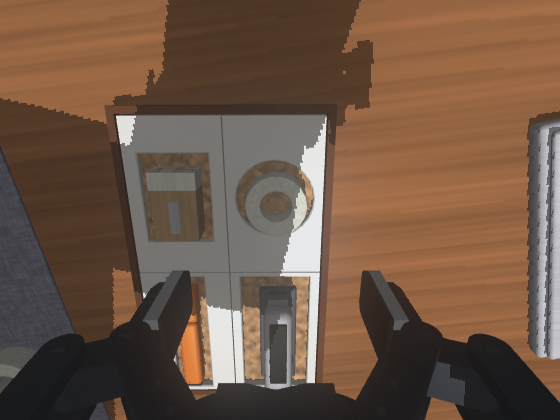

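All four are in their pockets: roll at (276,205) with its top at 27.7 mm (floor 9 + 19), box at (175,204), highlighter at (192,348), stapler at (278,343). The robot is clear, so I'll raise it a little and hand in.

```bash
python3 -m handwheel '[[0,0,-0.8,0,0,0,-0.8],[0,0,-1.2,0,0,0,-0.8],[0,0,-1.2,0,0,0,-0.8],[0,0,-1.2,0,0,0,-0.8]]'; python3 -c "
from plant import ticket;print(ticket.hand_in())"
```

```text
time_s: 31.22
eef_pos: [0.6091, -0.2187, 0.2033]
eef_rot: [-0.0, 0.998, -0.059, -0.001]
force: [-0.1, -0.6, 0.5]
grip_width: 0.0769
finger_force: 0.0
the job is handed in; nothing more can be done
None
```

The job is handed in at 31 s: stapler, long highlighter, staple box and small tape roll each lie on the floor of their own pocket, placed in that order, and I did not touch the look-alikes; the one rough moment was the stapler, pressed onto the tray floor at about 62 N on the wrist sensor (limit 120 N).

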